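# Unload two twine reels from a leaning spindle

## Robot

A 6-joint arm with a two-finger parallel gripper is mounted at the origin on the work surface. World frame = base frame: x ahead of the robot, y to its left, z up, the work surface at z = 0. Lengths are in mm, angles in rad, forces in N, time in s.
With the tool pointing down it reaches from about 350 to 775 mm from the base axis. Payload 7.3 kg.
Tool frame: the origin (TCP) lies at the centre of the arm's flange, where the gripper is bolted on; the fingertips stand 178 mm ahead of it and the grasp point (between the pads) lies 159 mm ahead of it; z points along the fingers, y is the direction in which the jaws open and shut (so a half turn about z gives the same grasp; the last joint's range is limited). The gripper opens to 92 mm and grips with 3 to 60 N. Pads are 19 mm wide; open, the fingers measure 130 mm over their backs; the gripper's body (75 mm by 190 mm) begins 47 mm behind the grasp point.
Start: joints at [-1.415, 0.342, 1.524, -0, 1.275, -0.146], TCP at [156.07, -501.268, 404.741] pointing down, gripper open.
Joint ranges: [-2.53, 2.53], [-0.77, 2.02], [0.04, 2.7], [-1, 4.14], [0.28, 2.66], [-3.11, 3.11]. Speed limits (rad/s): [2.57, 2.57, 3.14, 3.14, 3.14, 3.14].

## Interface

Orientations are given as [roll, pitch, yaw] about the fixed x, y, z axes, in that order (R = Rz(yaw) Ry(pitch) Rx(roll)).
In Python, from plant import get_obs, capture, close_job gives the robot as it stands. The module is installed in compiled form; this text tells all that it offers.
- The arm moves only by the shell command python3 -m pendant 'ROWS'. ROWS is JSON, a list of rows, each a list of 3 entries, a list of its own where there are three numbers: the shift along the tool's x, y, z in m, then the turn, a rotation vector about the tool's x, y, z in rad, then the finger opening in m, from 0 to 0.0918. In form: [[[tx, ty, tz], [wx, wy, wz], fingers], ...]. A call has 1 to 10 rows; each row is the pose to reach, as a shift and turn from the pose commanded when the call began, along the tool's axes at that moment; what a row does not reach only later rows make up. A row lasts 1/12 s, in which the tool goes at most 41.7 mm and 7.16 degrees, less where a joint would pass 70% of its speed; a pose out of reach is approached as far as the arm can. A call with a gripper value outside its range is refused whole. The fingers move at their own pace and stop on an object; the grip force is fixed at half the most. Time passes only in rows, so rows that repeat a pose let the fingers close. It gives the time, the measured TCP pose, the force and the opening at its end, in the units of the state.
- get_obs(): the state, without advancing time (a new reading comes with each control period).
- capture(name): name is "scene" or "top"; returns a dict with "color" (420x560x3 uint8, red, green, blue), "mtx" (3x3 intrinsics, pixels), "rvec" (rotation vector, rad) and "tvec" (3), from world to camera coordinates, as OpenCV has them. Camera axes: x right, y down, z forward; pixel columns grow to the right and rows downward; lengths in mm; the calibration is good to about 2 mm. A picture is of the moment at which its call begins. There is no depth.
- close_job(): hands the job in, once; it reports no verdict.
The state is a dict: "time": time; "joint_positions": joint angles; "dq": joint speeds; "tau": joint torques, N m; "tool_pos": TCP position; "tcp_rot": TCP orientation; "contact_force": force on the tool from outside, world axes, zero at the start; "moment": the same for the moment, N m; "grip_width": finger opening in mm.
Only numpy, scipy, OpenCV 4.12 (cv2) and the standard library are available. Lean on these libraries where they do the work, as an engineer would, in place of code of your own. Each camera call takes 0.05 s, during which the arm holds its last target. There are 200 camera calls.

## Task

Someone has pushed the green garden-twine reel onto the leaning twine spindle on top of the red kitchen-twine reel. Slide the green reel up and off the spindle first and set it down flat in the blue garden tub, beside the little pot; then slide the red reel off and set it down flat on the platter, beside the ramekin. Let neither reel fall, let go of both, and leave the tub, the platter, the spice carousel and everything else where they stand, upright.

Things in the scene. Friction and masses are not known exactly. Their poses are not given: they have to be found in the camera images.
- spindle: Steel post, 19 mm diameter, 64 mm long, bevelled tip, on a 40 mm stop disc 6 mm thick. Origin: centre of the disc's upper face, 55 mm above the paver, where the lower reel rests. z runs up the post, which leans 32 degrees from vertical, roughly away from the robot (direction varies 35 degrees either way); y is level. Fixed to an immovable dark steel foot (150 x 100 mm, 12 mm high)
- red_reel: Red kitchen-twine reel, a tightly wound rigid ring: 56 mm outside diameter, 25 mm hole, 30 mm long, about 90 g, card core. Starts lowest on the spindle, against the stop disc. Origin: centre of its lower end face; z along its axis
- red_reel_mid (a point): Centre of the red reel, on its axis, 15 mm from either end
- green_reel: Green garden-twine reel, same sizes as the red one (56 mm outside, 25 mm hole, 30 mm long), about 80 g. Starts on the spindle on top of the red reel; the post's tip stands 4 mm out of it. Origin: centre of its lower end face; z along its axis
- green_reel_mid (a point): Centre of the green reel, on its axis, 15 mm from either end
- tub: Blue plastic garden tub, open rectangular tray 220 mm (its x) by 160 mm (its y), 45 mm high, walls and floor 5 mm, loose, 0.7 kg. Origin: centre of its underside. The pot stands in its +x half; the -x half is free
- pot: Small terracotta pot, 62 mm across, 50 mm high, standing loose in the tub's +x half. Origin: centre of its underside. Leave alone
- platter: Round white melamine platter, 236 mm across, 18 mm high; flat inside over a radius of 92 mm, where the floor is 6 mm above its underside; loose, 0.7 kg. Origin: centre of its underside. The ramekin stands on its +x half; the -x half is free
- ramekin: Blue ceramic ramekin, 66 mm across, 40 mm high, standing loose on the platter's +x half. Origin: centre of its underside. Leave alone
- cup: White ceramic cup 72 mm across and 90 mm high with bamboo skewers standing up to 185 mm. Origin: centre of its underside. Bystander
- oil: Amber oil bottle, 64 mm across, 210 mm high. Origin: centre of its underside. Bystander
- mill: Dark wooden pepper mill, 58 mm across, 148 mm high, standing between the robot and the spindle. Origin: centre of its underside. Bystander
- flipper: Black nylon flipper, 300 mm long, lying flat at the right side. Origin: middle of its underside. Bystander
- lifter: Small steel lid lifter, 200 mm long and 10 mm thick, lying flat just behind the spindle's foot. Origin: middle of its underside. Bystander
- carousel: Black round foot of the stainless spice carousel, which is 160 mm across and 209 mm high with six glass jars, at the left rear. Origin: centre of its underside. Bystander
- jar_ring (a joint): Turning angle (rad) of the spice carousel, which turns easily on its vertical axis. Leave alone
There are look-alikes about, which are no part of the job. Of the things like the green_reel, leave any that is orange or purple; of the rest the larger one is meant.

How it is judged:
By the outcome, as a careful person would: the job done as asked, in the order asked, and still so for the second after the job is handed in, with the robot touching nothing.
It also fails if it takes over 67 s, if anything falls off the work surface, if the arm or the gripper's body presses on something with over 40 N, if the wrist force passes 120 N, or if a joint passes its speed limit or range.

## Working session

There is one attempt and no reset: what is moved stays moved. The work goes in short steps, Python scripts to look and compute and a shell command to move; the robot and the scene stay as the last step left them, time stands still between calls to the robot, and variables do not carry over. Pictures are saved under pics/ and viewed, about 8 in all and at most 12, crops included, and the job is handed in when it is done.

```bash
mkdir -p pics; python3 - <<'E'
from plant import *
import cv2,numpy as np
print(get_obs())
for n in("scene","top"):
    c=capture(n); cv2.imwrite(f"pics/{n}0.png",c["color"][...,::-1]); np.savez(f"{n}0.npz",**c)
    R=cv2.Rodrigues(np.array(c["rvec"],float))[0]; print(n,c["mtx"],(-R.T@np.ravel(c["tvec"])).round(),R.round(2))
E
```

```text
{'time': 0.0, 'joint_positions': array([-1.41499768e+00,  3.42701395e-01,  1.52500151e+00,  5.79742880e-06,
        1.27537801e+00, -1.45980936e-01]), 'dq': array([ 1.77051895e-04,  6.26947340e-05, -1.91087928e-03, -4.90537637e-04,
        8.12669146e-04, -6.34138772e-04]), 'tau': array([ 2.56048981e-03, -4.31234980e+01, -2.44224536e+01,  7.19659659e-02,
        5.58728515e-02, -1.49826355e-04]), 'tool_pos': array([ 156.05132132, -501.13346989,  404.061239  ]), 'tcp_rot': array([-3.14012103e+00, -2.21971282e-04,  3.01777724e-01]), 'contact_force': array([0.87592729, 0.11863762, 0.62880758]), 'moment': array([-0.0055214 , -0.01288076,  0.00396147]), 'grip_width': 91.88159088893593}
scene [[457.40737527   0.         271.42231515]
 [  0.         457.40737527 209.10033562]
 [  0.           0.           1.        ]] [1175. -372. 1049.] [[ 0.44  0.9   0.01]
 [ 0.75 -0.36 -0.55]
 [-0.49  0.25 -0.83]]
top [[515.22793098   0.         286.91590695]
 [  0.         515.22793098 210.27380869]
 [  0.           0.           1.        ]] [ 427.  -70. 1643.] [[-0.   -1.    0.  ]
 [-0.99  0.   -0.11]
 [ 0.11 -0.   -0.99]]
```

View pics/scene0.png

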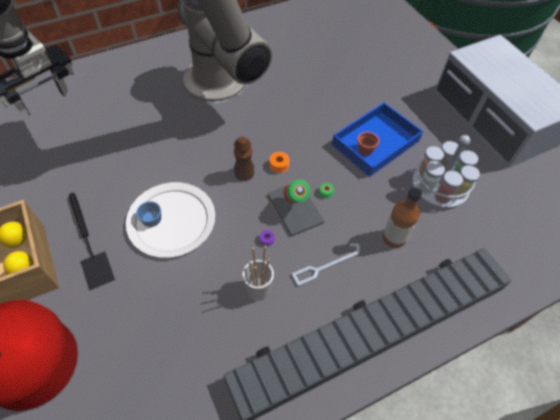

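View pics/top0.png

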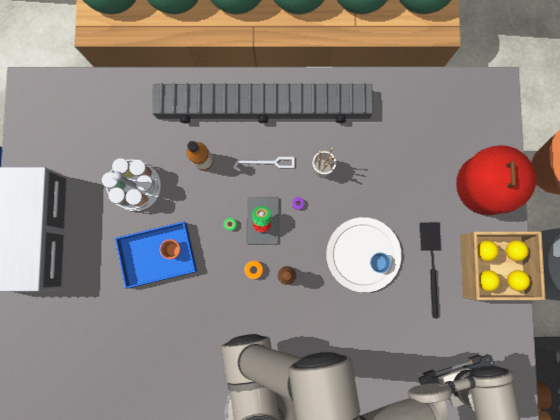

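```bash
cat > h.py <<'E'
import cv2,numpy as np
from scipy.spatial.transform import Rotation as Ro
class Cam:
    def __init__(s,c):
        s.img=c["color"]; s.K=np.array(c["mtx"],float); s.r=np.array(c["rvec"],float).ravel(); s.t=np.array(c["tvec"],float).ravel()
        s.R=Ro.from_rotvec(s.r).as_matrix(); s.o=-s.R.T@s.t
    def ray(s,p): 
        d=s.R.T@np.linalg.inv(s.K)@np.array([p[0],p[1],1.]); return d/np.linalg.norm(d)
    def plane(s,p,z): d=s.ray(p); return s.o+d*(z-s.o[2])/d[2]
    def proj(s,X): return cv2.projectPoints(np.atleast_2d(np.array(X,float)),s.r,s.t,s.K,None)[0][:,0]
def tri(a,pa,b,pb):
    da,db=a.ray(pa),b.ray(pb); m=np.linalg.lstsq(np.c_[da,-db],b.o-a.o,rcond=None)[0]
    A,B=a.o+m[0]*da,b.o+m[1]*db; return (A+B)/2,np.linalg.norm(A-B)
def load(n): return Cam(np.load(n))
def mask(img,h0,h1,s=110,v=40):
    H=cv2.cvtColor(img,cv2.COLOR_RGB2HSV); 
    return cv2.inRange(H,(h0,s,v),(h1,255,255))
def blobs(m,amin=15):
    n,l,st,c=cv2.connectedComponentsWithStats(m); return [(st[i].tolist(),c[i].round(1).tolist()) for i in range(1,n) if st[i][4]>=amin]
E
python3 - <<'E'
from h import *
s,t=load("scene0.npz"),load("top0.npz")
for n,c in(("s",s),("t",t)):
    for nm,a in(("green",(45,80)),("red",(0,6)),("blue",(100,125))): print(n,nm,[b for b in blobs(mask(c.img,*a),20) if b[0][4]<6000])
a=cv2.resize(s.img[165:240,255:345],None,fx=6,fy=6,interpolation=cv2.INTER_CUBIC)[:,:400*1]
a=cv2.resize(s.img[170:235,265:330],(400,400),interpolation=cv2.INTER_CUBIC)
b=cv2.resize(t.img[190:250,232:292],(400,400),interpolation=cv2.INTER_CUBIC)
cv2.imwrite("pics/crop1.png",np.hstack([a,b])[...,::-1])
E
```

```text
s green [([408, 0, 152, 34, 2313], [488.6, 15.7]), ([512, 30, 30, 21, 244], [526.6, 40.2]), ([450, 36, 16, 11, 70], [458.0, 40.7]), ([288, 180, 22, 22, 232], [297.9, 190.8]), ([319, 183, 15, 14, 114], [325.9, 190.7])]
s red [([163, 0, 10, 7, 20], [167.7, 1.7]), ([119, 3, 15, 10, 37], [126.0, 6.8]), ([44, 4, 10, 7, 26], [48.2, 7.3]), ([17, 6, 23, 17, 92], [29.1, 12.9]), ([100, 9, 12, 9, 32], [105.7, 12.8]), ([111, 8, 9, 9, 24], [114.8, 11.5]), ([105, 19, 9, 7, 23], [109.0, 22.5]), ([47, 26, 12, 8, 27], [52.1, 28.9]), ([125, 26, 6, 10, 24], [127.7, 30.2]), ([61, 28, 11, 10, 27], [65.7, 32.6]), ([44, 31, 8, 8, 21], [46.8, 34.7]), ([58, 43, 14, 13, 53], [65.0, 48.2]), ([362, 134, 15, 13, 97], [369.3, 140.1]), ([285, 186, 5, 15, 21], [285.9, 194.0])]
s blue [([332, 103, 91, 73, 3325], [377.5, 137.4]), ([137, 206, 17, 16, 153], [144.8, 215.2])]
t green [([412, 0, 10, 5, 21], [416.7, 1.8]), ([252, 206, 19, 20, 232], [261.3, 216.4]), ([224, 218, 13, 13, 81], [230.0, 223.8])]
t red [([457, 145, 80, 70, 4172], [495.7, 180.5]), ([253, 222, 18, 10, 98], [261.8, 227.6])]
t blue [([0, 147, 2, 19, 24], [0.2, 154.5]), ([115, 222, 82, 66, 3482], [153.8, 255.0]), ([371, 253, 19, 19, 294], [380.2, 262.2])]
```

View pics/crop1.png

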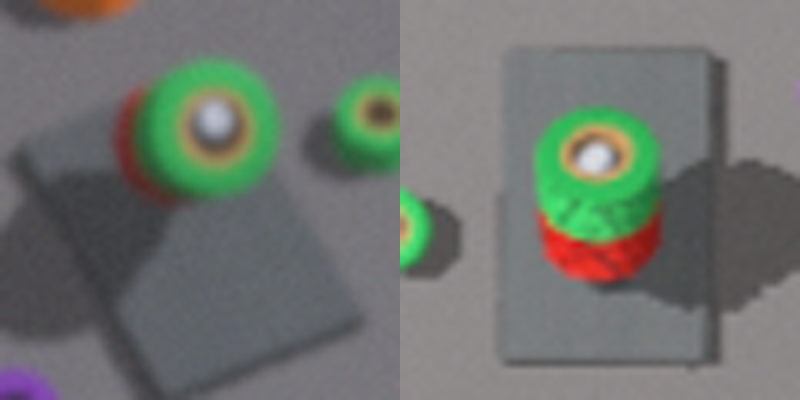

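```bash
python3 - <<'E'
from h import *
s,t=load("scene0.npz"),load("top0.npz")
L=lambda x,y:((x+.5)/6.1538-.5+265,(y+.5)/6.1538-.5+170)
T=lambda x,y:((x-400+.5)/6.6667-.5+232,(y+.5)/6.6667-.5+190)
print("topface",tri(s,L(212,126),t,T(597,156)))
print("tip",tri(s,L(213,118),t,T(595,157)))
print("green face ellipse via outline", [c.plane(p,106).round(1) for c,p in((s,L(213,127)),(t,T(598,156)))])
print("foot corners top",[t.plane(T(*p),12).round(1)[:2] for p in((503,48),(713,48),(711,362),(500,362))])
print("foot corners scene",[s.plane(L(*p),12).round(1)[:2] for p in((360,318),(165,398),(18,152))])
# bottom ends
for x,y,z in((602,265,55),(602,235,70),(598,156,106)): print("axis y",t.plane(T(x,y),z).round(1))
# other things
def cen(c,m,z): return c.plane(m,z)
m=mask(t.img,100,125); 
for c in(s,t):
    m=mask(c.img,100,125,s=150); cs=[k for k in cv2.findContours(m,cv2.RETR_EXTERNAL,cv2.CHAIN_APPROX_NONE)[0] if cv2.contourArea(k)>2000]
    q=cv2.approxPolyDP(cv2.convexHull(cs[0]),6,True)[:,0]; print("tub quad",q.tolist(),[c.plane(p,45).round()[:2].tolist() for p in q.astype(float)],"z0",[c.plane(p,0).round()[:2].tolist() for p in q.astype(float)])
    w=cv2.inRange(cv2.cvtColor(c.img,cv2.COLOR_RGB2HSV),(0,0,165),(180,60,255))
    for k in cv2.findContours(w,cv2.RETR_EXTERNAL,cv2.CHAIN_APPROX_NONE)[0]:
        if 3000<cv2.contourArea(k)<12000:
            e=cv2.fitEllipse(cv2.convexHull(k)); print("platter?",np.round(e[0],1),np.round(e[1],1),c.plane(e[0],18).round(1))
print("ramekin blob (rim z~46)",s.plane((148.5,213),46).round(),t.plane((380.5,262),46).round())
print("pot",s.plane((369,138),55).round(),t.plane((170.5,249),55).round())
print("mill top",tri(s,(241,142),t,(287,276)))
print("oil base/top",tri(s,(414,193),t,(193,146)))
print("cup",tri(s,(259,268),t,(323,160)))
E
```

```text
topface (array([596.68845974,  -0.72328985, 104.9347614 ]), np.float64(1.9165048130148037))
tip (array([ 5.95778457e+02, -3.10538984e-02,  1.09024090e+02]), np.float64(1.9577321422559253))
green face ellipse via outline [array([597.6,  -1.9, 106. ]), array([ 5.97e+02, -4.00e-01,  1.06e+02])]
foot corners top [array([659.6,  49.5]), array([659.3, -51.1]), array([508.9, -49.9]), array([509.2,  50.1])]
foot corners scene [array([658.1,  44.8]), array([657.2, -50.1]), array([514.4, -51. ])]
axis y [551.8  -0.   55. ]
axis y [564.5  -0.7  70. ]
axis y [ 5.97e+02 -4.00e-01  1.06e+02]
tub quad [[384, 103], [421, 133], [370, 174], [336, 147], [334, 135]] [[378.0, 418.0], [531.0, 447.0], [596.0, 226.0], [470.0, 190.0], [427.0, 209.0]] z0 [[342.0, 453.0], [502.0, 483.0], [570.0, 252.0], [438.0, 216.0], [394.0, 235.0]]
platter? [485.4 385.4] [ 78.7 306.5] [1177.9  152.9   18. ]
platter? [170.1 219.2] [74.  91.1] [ 479.7 -321.4   18. ]
platter? [533.7  75.3] [ 99.8 160.4] [462.7 971.3  18. ]
tub quad [[184, 222], [196, 270], [125, 287], [115, 239]] [[576.0, 243.0], [428.0, 203.0], [377.0, 419.0], [524.0, 455.0]] z0 [[580.0, 251.0], [428.0, 211.0], [375.0, 433.0], [527.0, 470.0]]
platter? [363.2 254.4] [74.8 75.9] [ 474.9 -317.3   18. ]
platter? [ 22.7 145.4] [ 44.3 542.4] [827.3 770.7  18. ]
platter? [527.4  86.9] [ 85.2 126.8] [1019.1 -865.8   18. ]
platter? [254.8 -27.1] [ 91.4 302.5] [1416.5   27.3   18. ]
ramekin blob (rim z~46) [ 456. -367.   46.] [ 450. -366.   46.]
pot [488. 289.  55.] [492. 280.  55.]
mill top (array([409.15491943, -77.67639852, 134.11333089]), np.float64(1.9733461091662572))
oil base/top (array([778.30156364, 189.97912662, 206.53804656]), np.float64(0.6541486156338239))
cup (array([ 755.85671765, -187.61090289,  115.68268312]), np.float64(2.0269447007614776))
```

```bash
cat >> h.py <<'E'
A=np.array([np.sin(np.radians(32)),0,np.cos(np.radians(32))]); B=np.array([565.2,-.6,54.3])
def on_post(al): return B+(al+159)*A,[np.pi,np.radians(32),0]
def go(p,rpy):
    from plant import get_obs
    o=get_obs(); R0=Ro.from_euler("xyz",o["tcp_rot"]); R1=Ro.from_euler("xyz",rpy)
    d=R0.inv().apply(np.array(p)-o["tool_pos"])/1000; w=(R0.inv()*R1).as_rotvec()
    print("t",round(o["time"],2),"pos",o["tool_pos"].round(1),"rpy",o["tcp_rot"].round(3),"F",o["contact_force"].round(1),"w",round(o["grip_width"],1))
    print("shift",d.round(4),"turn",w.round(4),"rows",round(max(np.linalg.norm(d)/.0417,np.linalg.norm(w)/.125),1))
E
python3 - <<'E'
from h import *
t=load("top0.npz")
print("carousel",t.plane((132,187),100).round(), "edges",[t.plane(p,100).round() for p in((103,187),(161,187),(132,212))])
go([650,-60,400],[np.pi,0,0])
E
```

```text
carousel [678. 391. 100.] edges [array([678., 479., 100.]), array([678., 303., 100.]), array([602., 389., 100.])]
t 0.1 pos [ 156.1 -501.1  404.1] rpy [-3.14  -0.     0.302] F [-0.3 -0.4  0.3] w 91.6
shift [ 0.6027 -0.2744  0.0046] turn [-0.0014 -0.      0.3018] rows 15.9
```

```bash
python3 -m pendant '[[[0.3,-0.137,0.002],[0,0,0.15],0.09],[[0.3,-0.137,0.002],[0,0,0.15],0.09],[[0.3,-0.137,0.002],[0,0,0.15],0.09],[[0.3,-0.137,0.002],[0,0,0.15],0.09],[[0.3,-0.137,0.002],[0,0,0.15],0.09],[[0.3,-0.137,0.002],[0,0,0.15],0.09],[[0.3,-0.137,0.002],[0,0,0.15],0.09],[[0.3,-0.137,0.002],[0,0,0.15],0.09]]'
python3 -c "
from h import *
go([650,-60,400],[np.pi,0,0])"
```

```text
time: 0.77
tool_pos: [402.9, -279.5, 402.6]
tcp_rot: [-3.141, 0.0, 0.152]
contact_force: [0.8, 0.4, 0.0]
grip_width: 90.2
t 0.77 pos [ 402.9 -279.5  402.6] rpy [-3.141  0.     0.152] F [0.8 0.4 0. ] w 90.2
shift [ 0.2774 -0.1796  0.0025] turn [-0.0002  0.0003  0.1518] rows 7.9
```

```bash
python3 -m pendant '[[[0.277,-0.179,0.002],[0,0,0.152],0.09],[[0.277,-0.179,0.002],[0,0,0.152],0.09],[[0.277,-0.179,0.002],[0,0,0.152],0.09],[[0.277,-0.179,0.002],[0,0,0.152],0.09],[[0.277,-0.179,0.002],[0,0,0.152],0.09],[[0.277,-0.179,0.002],[0,0,0.152],0.09],[[0.277,-0.179,0.002],[0,0,0.152],0.09],[[0.277,-0.179,0.002],[0,0,0.152],0.09],[[0.277,-0.179,0.002],[0,0,0.152],0.09],[[0.277,-0.179,0.002],[0,0,0.152],0.09]]'
python3 -c "
from h import *
go(*on_post(120))"
```

```text
time: 1.6
tool_pos: [649.6, -60.4, 399.0]
tcp_rot: [-3.141, 0.002, 0.003]
contact_force: [-0.4, -0.0, -0.3]
grip_width: 90.2
t 1.6 pos [649.6 -60.4 399. ] rpy [-3.141e+00  2.000e-03  3.000e-03] F [-0.4 -0.  -0.3] w 90.2
shift [ 0.0639 -0.0596  0.1079] turn [ 5.000e-04 -5.563e-01  3.400e-03] rows 4.5
```

```bash
python3 -m pendant '[[[0.064,-0.06,0.03],[0,-0.25,0],0.09],[[0.064,-0.06,0.05],[0,-0.4,0],0.09],[[0.064,-0.06,0.08],[0,-0.556,0],0.09],[[0.064,-0.06,0.108],[0,-0.556,0],0.09],[[0.064,-0.06,0.108],[0,-0.556,0],0.09],[[0.064,-0.06,0.108],[0,-0.556,0],0.09],[[0.064,-0.06,0.108],[0,-0.556,0],0.09],[[0.064,-0.06,0.108],[0,-0.556,0],0.09]]'
python3 - <<'E'
from h import *
from plant import *
print(get_obs()["joint_positions"].round(2))
go(*on_post(110)); s,t=Cam(capture("scene")),Cam(capture("top"))
a=cv2.resize(s.img[120:240,230:350],(400,400),interpolation=cv2.INTER_CUBIC)
b=cv2.resize(t.img[160:260,212:312],(400,400),interpolation=cv2.INTER_CUBIC)
cv2.imwrite("pics/pre.png",np.hstack([a,b])[...,::-1])
E
```

```text
time: 2.27
tool_pos: [712.5, -3.6, 294.8]
tcp_rot: [3.141, 0.551, -0.002]
contact_force: [-0.3, -0.7, 0.3]
grip_width: 89.8
[-0.1   0.96  0.76 -0.06  1.97  1.46]
t 2.27 pos [712.5  -3.6 294.8] rpy [ 3.141e+00  5.510e-01 -2.000e-03] F [-0.3 -0.7  0.3] w 89.8
shift [ 0.0025 -0.003   0.013 ] turn [-0.0004 -0.0075 -0.0015] rows 0.3
```

View pics/pre.png

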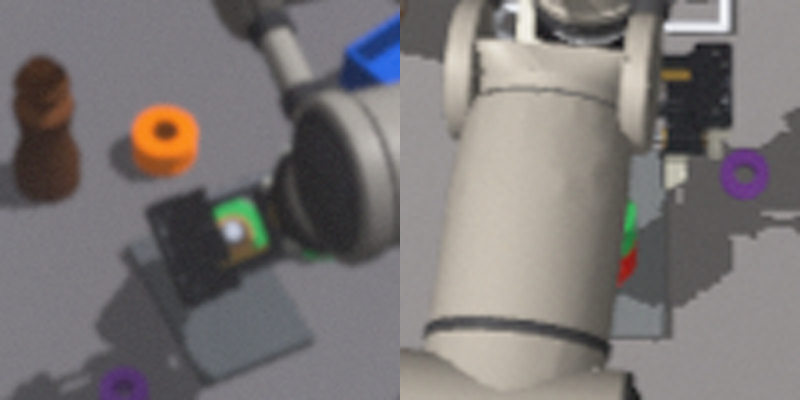

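```bash
python3 -m pendant '[[[0.0025,-0.003,0.013],[0,-0.0075,0],0.09],[[0.0025,-0.003,0.025],[0,-0.0075,0],0.09],[[0.0025,-0.003,0.035],[0,-0.0075,0],0.09],[[0.0025,-0.003,0.045],[0,-0.0075,0],0.09],[[0.0025,-0.003,0.055],[0,-0.0075,0],0.09],[[0.0025,-0.003,0.055],[0,-0.0075,0],0.09]]'
python3 -c "
from h import *
go(*on_post(52))"
```

```text
time: 2.87
tool_pos: [684.7, 0.3, 245.0]
tcp_rot: [3.142, 0.563, -0.001]
contact_force: [-0.7, -0.1, -0.2]
grip_width: 89.8
t 2.87 pos [6.847e+02 3.000e-01 2.450e+02] rpy [ 3.142e+00  5.630e-01 -1.000e-03] F [-0.7 -0.1 -0.2] w 89.8
shift [-0.0002  0.0009  0.014 ] turn [-0.0003  0.0048 -0.0005] rows 0.3
```

```bash
python3 -m pendant '[[[0,0.001,0.007],[0,0.004,0],0.09],[[0,0.001,0.013],[0,0.004,0],0.09],[[0,0.001,0.013],[0,0.004,0],0.075]]'
python3 -m pendant '[[[0,0,0],[0,0,0],0.04],[[0,0,0],[0,0,0],0.04],[[0,0,0],[0,0,0],0.04],[[0,0,0],[0,0,0],0.04],[[0,0,0],[0,0,0],0.04],[[0,0,0],[0,0,0],0.04],[[0,0,0],[0,0,0],0.04],[[0,0,0],[0,0,0],0.04]]'
python3 -c "
from h import *
go(*on_post(52))"
```

```text
time: 3.12
tool_pos: [678.2, -0.6, 233.4]
tcp_rot: [3.142, 0.56, -0.0]
contact_force: [-0.3, -0.1, -0.1]
grip_width: 86.9
time: 3.78
tool_pos: [678.8, -0.4, 233.8]
tcp_rot: [3.141, 0.559, -0.0]
contact_force: [0.7, -0.3, 0.1]
grip_width: 56.4
t 3.78 pos [ 6.788e+02 -4.000e-01  2.338e+02] rpy [ 3.141  0.559 -0.   ] F [ 0.7 -0.3  0.1] w 56.4
shift [-0.0012  0.0002  0.0015] turn [ 0.      0.0004 -0.0002] rows 0.0
```

Width 56.4 mm: the reel is held. Slide it up along the axis, watching force.

```bash
python3 -m pendant '[[[0,0,-0.005],[0,0,0],0.04],[[0,0,-0.01],[0,0,0],0.04],[[0,0,-0.018],[0,0,0],0.04],[[0,0,-0.026],[0,0,0],0.04],[[0,0,-0.034],[0,0,0],0.04],[[0,0,-0.042],[0,0,0],0.04],[[0,0,-0.042],[0,0,0],0.04]]'
python3 -m pendant '[[[0,0,-0.012],[0,0,0],0.04],[[0,0,-0.024],[0,0,0],0.04],[[0,0,-0.036],[0,0,0],0.04],[[0,0,-0.036],[0,0,0],0.04]]'
python3 - <<'E'
from h import *
from plant import *
go([690,30,360],[np.pi,0,.6]); s=Cam(capture("scene"))
cv2.imwrite("pics/lift.png",cv2.resize(s.img[100:250,210:360],(600,600),interpolation=cv2.INTER_CUBIC)[...,::-1])
E
```

```text
time: 4.37
tool_pos: [701.9, -0.5, 271.3]
tcp_rot: [3.141, 0.556, -0.0]
contact_force: [0.4, 0.6, -0.6]
grip_width: 55.9
time: 4.7
tool_pos: [720.9, -0.5, 301.8]
tcp_rot: [3.141, 0.556, -0.001]
contact_force: [0.4, 0.5, -0.1]
grip_width: 56.2
t 4.7 pos [ 7.209e+02 -5.000e-01  3.018e+02] rpy [ 3.141e+00  5.560e-01 -1.000e-03] F [ 0.4  0.5 -0.1] w 56.2
shift [-0.0569 -0.0305 -0.0332] turn [-0.1662  0.5388 -0.5847] rows 6.5
```

View pics/lift.png

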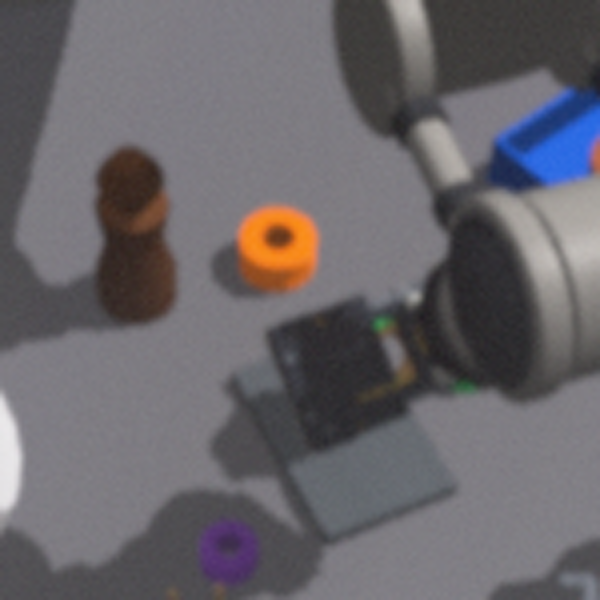

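```bash
python3 - <<'E'
from h import *
go([620,60,400],[np.pi,0,.6])
E
```

```text
t 4.75 pos [ 7.204e+02 -5.000e-01  3.005e+02] rpy [ 3.141  0.557 -0.   ] F [ 0.4  0.3 -1.2] w 56.3
shift [-0.1379 -0.0605 -0.0314] turn [-0.1669  0.5404 -0.5845] rows 6.5
```

```bash
python3 -m pendant '[[[-0.015,-0.005,-0.025],[0,0,0],0.04],[[-0.04,-0.015,-0.032],[-0.03,0.1,-0.1],0.04],[[-0.075,-0.03,-0.032],[-0.065,0.2,-0.22],0.04],[[-0.105,-0.045,-0.031],[-0.1,0.31,-0.34],0.04],[[-0.138,-0.06,-0.031],[-0.135,0.42,-0.46],0.04],[[-0.138,-0.06,-0.031],[-0.167,0.54,-0.584],0.04],[[-0.138,-0.06,-0.031],[-0.167,0.54,-0.584],0.04],[[-0.138,-0.06,-0.031],[-0.167,0.54,-0.584],0.04],[[-0.138,-0.06,-0.031],[-0.167,0.54,-0.584],0.04]]'
python3 - <<'E'
from h import *
go([464,380,400],[np.pi,0,1.81])
E
```

```text
time: 5.5
tool_pos: [618.4, 59.7, 399.4]
tcp_rot: [-3.141, 0.001, 0.601]
contact_force: [-0.3, -0.6, -1.2]
grip_width: 56.2
t 5.5 pos [618.4  59.7 399.4] rpy [-3.141e+00  1.000e-03  6.010e-01] F [-0.3 -0.6 -1.2] w 56.2
shift [ 5.390e-02 -3.515e-01 -3.000e-04] turn [-1.5000e-03  1.0000e-04 -1.2088e+00] rows 9.7
```

```bash
python3 -m pendant '[[[0.054,-0.352,0],[0,0,-1.209],0.04],[[0.054,-0.352,0],[0,0,-1.209],0.04],[[0.054,-0.352,0],[0,0,-1.209],0.04],[[0.054,-0.352,0],[0,0,-1.209],0.04],[[0.054,-0.352,0],[0,0,-1.209],0.04],[[0.054,-0.352,0],[0,0,-1.209],0.04],[[0.054,-0.352,0],[0,0,-1.209],0.04],[[0.054,-0.352,0],[0,0,-1.209],0.04],[[0.054,-0.352,0],[0,0,-1.209],0.04],[[0.054,-0.352,0],[0,0,-1.209],0.04]]'
python3 - <<'E'
from h import *
from plant import *
go([464,380,260],[np.pi,0,1.81]); s,t=Cam(capture("scene")),Cam(capture("top"))
cv2.imwrite("pics/tub.png",np.hstack([cv2.resize(c[...],(400,400),interpolation=cv2.INTER_CUBIC) for c in(s.img[50:200,300:450],t.img[180:310,80:210])])[...,::-1])
E
```

```text
time: 6.33
tool_pos: [462.7, 384.6, 398.5]
tcp_rot: [-3.135, -0.001, 1.818]
contact_force: [-0.4, -1.7, -0.7]
grip_width: 56.4
t 6.33 pos [462.7 384.6 398.5] rpy [-3.135e+00 -1.000e-03  1.818e+00] F [-0.4 -1.7 -0.7] w 56.4
shift [-0.0048  0.001   0.1385] turn [-0.0063 -0.0006  0.0082] rows 3.3
```

View pics/tub.png

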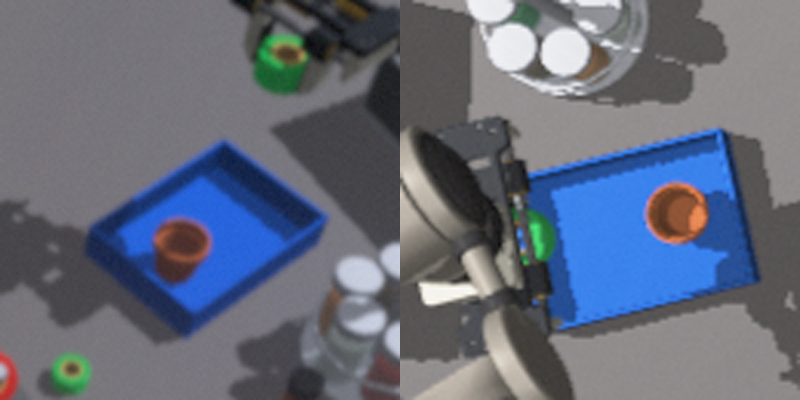

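```bash
python3 - <<'E'
from h import *
s,t=load("scene0.npz"),load("top0.npz")
L=lambda x,y:((x+.5)/2.6667-.5+300,(y+.5)/2.6667-.5+50)
T=lambda x,y:((x-400+.5)/3.0769-.5+80,(y+.5)/3.0769-.5+180)
print("A",tri(s,L(88,235),t,T(758,281)),"B",tri(s,L(187,320),t,T(720,129)),"pot rim",tri(s,L(183,237),t,T(677,212)))
go([464,380,260],[np.pi,0,1.81])
E
```

```text
A (array([425.20268143, 205.86687305,  32.28522288]), np.float64(2.1413969368333974)) B (array([577.07468283, 243.47300997,  33.158447  ]), np.float64(5.79052537133493)) pot rim (array([493.36965576, 282.00491548,  60.88528931]), np.float64(0.7040722653486953))
t 6.43 pos [464.7 381.6 398.5] rpy [-3.136e+00  1.000e-03  1.810e+00] F [-0.3 -1.1 -0.9] w 56.3
shift [-0.0012 -0.0002  0.1385] turn [-0.0055  0.0012  0.0002] rows 3.3
```

```bash
python3 -m pendant '[[[-0.001,0,0.04],[-0.005,0,0],0.04],[[-0.001,0,0.08],[-0.005,0,0],0.04],[[-0.001,0,0.12],[-0.005,0,0],0.04],[[-0.001,0,0.16],[-0.005,0,0],0.04],[[-0.001,0,0.19],[-0.005,0,0],0.04],[[-0.001,0,0.2],[-0.005,0,0],0.04],[[-0.001,0,0.2],[-0.005,0,0],0.04],[[-0.001,0,0.2],[-0.005,0,0],0.04]]'
python3 -m pendant '[[[0,0,0.002],[0,0,0],0.04],[[0,0,0.004],[0,0,0],0.04],[[0,0,0.006],[0,0,0],0.04],[[0,0,0.006],[0,0,0],0.04]]'
```

```text
time: 7.1
tool_pos: [466.1, 379.3, 200.3]
tcp_rot: [3.139, -0.0, 1.806]
contact_force: [0.5, 1.0, 0.8]
grip_width: 56.2
time: 7.43
tool_pos: [465.4, 379.7, 194.4]
tcp_rot: [3.138, -0.001, 1.808]
contact_force: [0.1, 0.2, -0.9]
grip_width: 56.1
```

```bash
python3 -m pendant '[[[0,0,0.001],[0.003,0,0],0.04],[[0,0,0.002],[0.003,0,0],0.04],[[0,0,0.003],[0.003,0,0],0.04],[[0,0,0.003],[0.003,0,0],0.04]]'
python3 -m pendant '[[[0,0,0.001],[0,0,0],0.04],[[0,0,0.002],[0,0,0],0.04],[[0,0,0.002],[0,0,0],0.04]]'
python3 -m pendant '[[[0,0,0.001],[0,0,0],0.04],[[0,0,0.002],[0,0,0],0.04],[[0,0,0.002],[0,0,0],0.04]]'
```

```text
time: 7.77
tool_pos: [465.3, 379.6, 190.4]
tcp_rot: [-3.141, -0.0, 1.809]
contact_force: [0.0, -0.0, -1.4]
grip_width: 56.3
time: 8.02
tool_pos: [465.2, 379.6, 188.4]
tcp_rot: [-3.141, -0.0, 1.809]
contact_force: [0.4, -0.4, -0.4]
grip_width: 56.3
time: 8.27
tool_pos: [465.3, 379.7, 187.3]
tcp_rot: [-3.141, -0.001, 1.809]
contact_force: [-1.9, -1.3, 3.8]
grip_width: 56.2
```

```bash
python3 -m pendant '[[[0,0,0],[0,0,0],0.058],[[0,0,0],[0,0,0],0.062],[[0,0,0],[0,0,0],0.068],[[0,0,0],[0,0,0],0.072],[[0,0,0],[0,0,0],0.072]]'
python3 -m pendant '[[[0,0,-0.01],[0,0,0],0.072],[[0,0,-0.03],[0,0,0],0.072],[[0,0,-0.06],[0,0,0],0.072],[[0,0,-0.1],[0,0,0],0.072],[[0,0,-0.14],[0,0,0],0.08],[[0,0,-0.18],[0,0,0],0.09],[[0,0,-0.21],[0,0,0],0.09],[[0,0,-0.21],[0,0,0],0.09]]'
python3 - <<'E'
from h import *
go([620,60,400],[np.pi,0,.6])
E
```

```text
time: 8.68
tool_pos: [465.3, 379.7, 186.5]
tcp_rot: [-3.141, -0.0, 1.809]
contact_force: [0.4, -0.4, 0.3]
grip_width: 71.5
time: 9.35
tool_pos: [465.8, 379.9, 405.2]
tcp_rot: [3.129, -0.005, 1.809]
contact_force: [-0.1, 0.2, 0.1]
grip_width: 89.2
t 9.35 pos [465.8 379.9 405.2] rpy [ 3.129 -0.005  1.809] F [-0.1  0.2  0.1] w 89.2
shift [-0.3473  0.0744  0.0045] turn [ 0.0082 -0.012   1.2087] rows 9.7
```

```bash
python3 -m pendant '[[[-0.347,0.074,0],[0.003,0,1.209],0.09],[[-0.347,0.074,0],[0.003,0,1.209],0.09],[[-0.347,0.074,0],[0.003,0,1.209],0.09],[[-0.347,0.074,0],[0.003,0,1.209],0.09],[[-0.347,0.074,0],[0.003,0,1.209],0.09],[[-0.347,0.074,0],[0.003,0,1.209],0.09],[[-0.347,0.074,0],[0.003,0,1.209],0.09],[[-0.347,0.074,0],[0.003,0,1.209],0.09],[[-0.347,0.074,0],[0.003,0,1.209],0.09],[[-0.347,0.074,0],[0.003,0,1.209],0.09]]'
python3 - <<'E'
from h import *
from plant import *
s,t=Cam(capture("scene")),Cam(capture("top"))
for n,c in(("s",s),("t",t)):
    print(n,[(nm,[b for b in blobs(mask(c.img,*a),20) if b[0][4]<6000 and 80<b[1][1]<300 and b[1][0]>50]) for nm,a in(("green",(45,80)),("red",(0,6)))])
cv2.imwrite("pics/after1.png",np.hstack([cv2.resize(c[...],(400,400),interpolation=cv2.INTER_CUBIC) for c in(s.img[90:240,265:415],t.img[180:310,80:210])])[...,::-1])
np.savez("scene1.npz",color=s.img,mtx=s.K,rvec=s.r,tvec=s.t)
go(*on_post(108))
E
```

```text
time: 10.18
tool_pos: [620.5, 54.8, 396.1]
tcp_rot: [-3.14, 0.002, 0.588]
contact_force: [-0.4, 0.2, -0.7]
grip_width: 89.8
s [('green', [([379, 121, 19, 18, 202], [387.7, 130.8]), ([320, 183, 14, 14, 109], [325.9, 190.8])]), ('red', [([363, 134, 15, 12, 97], [370.1, 139.7]), ([284, 181, 23, 22, 210], [294.3, 192.2])])]
t [('green', [([224, 218, 13, 13, 78], [230.2, 224.0]), ([131, 250, 20, 17, 175], [141.0, 258.3])]), ('red', [([457, 145, 80, 70, 4173], [495.7, 180.6]), ([252, 213, 19, 20, 213], [261.6, 223.9])])]
t 10.28 pos [619.3  58.4 396.2] rpy [-3.138e+00  2.000e-03  5.960e-01] F [-0.1 -1.  -0.1] w 90.2
shift [0.0395 0.0983 0.115 ] turn [ 0.1639 -0.5384  0.5813] rows 6.5
```

View pics/after1.png

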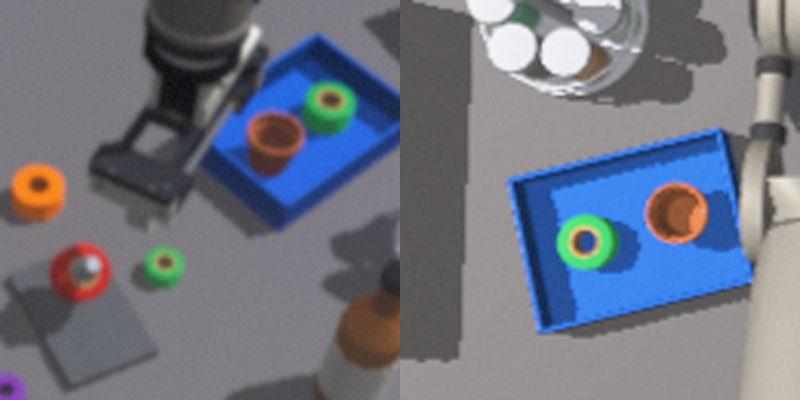

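```bash
python3 - <<'E'
from h import *
s,t=load("scene0.npz"),load("top0.npz")
# predicted silhouette box of the reel resting on the disc
for c in(s,t):
    th=np.linspace(0,2*np.pi,60); n=np.cross([0,1,0],A)
    P=np.vstack([B+h*A+28*(np.cos(th)[:,None]*n+np.sin(th)[:,None]*np.array([0,1,0])) for h in(0,30)])
    q=c.proj(P); print(q.min(0).round(1),q.max(0).round(1))
E
```

```text
[282.7 180.6] [306.3 202.9]
[252.5 211.9] [271.1 232.3]
```

```bash
python3 -m pendant '[[[0.006,0.015,0],[0.025,-0.083,0.09],0.09],[[0.012,0.03,0],[0.05,-0.166,0.18],0.09],[[0.02,0.05,0.02],[0.075,-0.25,0.27],0.09],[[0.026,0.065,0.04],[0.1,-0.33,0.36],0.09],[[0.033,0.08,0.06],[0.125,-0.415,0.45],0.09],[[0.039,0.098,0.08],[0.15,-0.5,0.54],0.09],[[0.039,0.098,0.1],[0.164,-0.538,0.581],0.09],[[0.039,0.098,0.1],[0.164,-0.538,0.581],0.09],[[0.039,0.098,0.1],[0.164,-0.538,0.581],0.09]]'
python3 - <<'E'
from h import *
go(*on_post(80))
E
```

```text
time: 11.03
tool_pos: [706.1, 1.9, 294.7]
tcp_rot: [-3.139, 0.56, 0.009]
contact_force: [0.8, 0.7, 0.4]
grip_width: 90.2
t 11.03 pos [706.1   1.9 294.7] rpy [-3.139  0.56   0.009] F [0.8 0.7 0.4] w 90.2
shift [0.0079 0.0025 0.0395] turn [0.0021 0.0013 0.0076] rows 1.0
```

```bash
python3 -m pendant '[[[0.008,0.0025,0],[0.002,0.001,0.008],0.09],[[0.008,0.0025,0.015],[0.002,0.001,0.008],0.09],[[0.008,0.0025,0.035],[0.002,0.001,0.008],0.09],[[0.008,0.0025,0.05],[0.002,0.001,0.008],0.09],[[0.008,0.0025,0.065],[0.002,0.001,0.008],0.09],[[0.008,0.0025,0.075],[0.002,0.001,0.008],0.09],[[0.008,0.0025,0.075],[0.002,0.001,0.008],0.09]]'
python3 - <<'E'
from h import *
go(*on_post(24))
E
```

```text
time: 11.62
tool_pos: [672.3, -0.4, 229.6]
tcp_rot: [3.14, 0.555, -0.001]
contact_force: [0.4, -0.3, -0.5]
grip_width: 90.0
t 11.62 pos [ 6.723e+02 -4.000e-01  2.296e+02] rpy [ 3.14e+00  5.55e-01 -1.00e-03] F [ 0.4 -0.3 -0.5] w 90.0
shift [0.002  0.0002 0.0225] turn [ 0.0008 -0.0033 -0.001 ] rows 0.5
```

```bash
python3 -m pendant '[[[0.002,0,0.008],[0,-0.003,0],0.09],[[0.002,0,0.016],[0,-0.003,0],0.09],[[0.002,0,0.022],[0,-0.003,0],0.08],[[0.002,0,0.022],[0,-0.003,0],0.07]]'
python3 -m pendant '[[[0,0,0],[0,0,0],0.04],[[0,0,0],[0,0,0],0.04],[[0,0,0],[0,0,0],0.04],[[0,0,0],[0,0,0],0.04],[[0,0,0],[0,0,0],0.04],[[0,0,0],[0,0,0],0.04],[[0,0,0],[0,0,0],0.04]]'
python3 - <<'E'
from h import *
go(*on_post(24))
E
```

```text
time: 11.95
tool_pos: [662.8, -1.4, 207.7]
tcp_rot: [3.139, 0.561, -0.005]
contact_force: [-0.7, 0.7, -0.7]
grip_width: 80.9
time: 12.53
tool_pos: [663.6, -1.5, 208.8]
tcp_rot: [3.139, 0.559, -0.006]
contact_force: [2.2, 0.8, 1.9]
grip_width: 56.0
t 12.53 pos [663.6  -1.5 208.8] rpy [ 3.139  0.559 -0.006] F [2.2 0.8 1.9] w 56.0
shift [-0.0016 -0.0009  0.0002] turn [-0.0004  0.0001 -0.005 ] rows 0.0
```

```bash
python3 -m pendant '[[[0,0,-0.005],[0,0,0],0.04],[[0,0,-0.012],[0,0,0],0.04],[[0,0,-0.02],[0,0,0],0.04],[[0,0,-0.028],[0,0,0],0.04],[[0,0,-0.036],[0,0,0],0.04],[[0,0,-0.044],[0,0,0],0.04],[[0,0,-0.052],[0,0,0],0.04],[[0,0,-0.052],[0,0,0],0.04]]'
python3 -m pendant '[[[0,0,-0.01],[0,0,0],0.04],[[0,0,-0.02],[0,0,0],0.04],[[0,0,-0.03],[0,0,0],0.04],[[0,0,-0.042],[0,0,0],0.04],[[0,0,-0.054],[0,0,0],0.04],[[0,0,-0.054],[0,0,0],0.04]]'
python3 - <<'E'
from h import *
go([620,-80,400],[np.pi,0,.55])
E
```

```text
time: 13.2
tool_pos: [692.0, -1.7, 254.5]
tcp_rot: [3.138, 0.556, -0.006]
contact_force: [-0.7, -0.7, 0.9]
grip_width: 56.4
time: 13.7
tool_pos: [720.4, -1.7, 300.3]
tcp_rot: [3.138, 0.556, -0.006]
contact_force: [0.5, 0.5, 0.3]
grip_width: 56.1
t 13.7 pos [720.4  -1.7 300.3] rpy [ 3.138  0.556 -0.006] F [0.5 0.5 0.3] w 56.1
shift [-0.1375  0.079  -0.0317] turn [-0.1514  0.5421 -0.5408] rows 6.2
```

```bash
python3 -m pendant '[[[-0.015,0.005,-0.025],[0,0,0],0.04],[[-0.04,0.02,-0.032],[-0.03,0.1,-0.1],0.04],[[-0.075,0.04,-0.032],[-0.06,0.2,-0.2],0.04],[[-0.105,0.06,-0.031],[-0.09,0.31,-0.31],0.04],[[-0.1375,0.079,-0.0315],[-0.12,0.42,-0.42],0.04],[[-0.1375,0.079,-0.0315],[-0.151,0.542,-0.541],0.04],[[-0.1375,0.079,-0.0315],[-0.151,0.542,-0.541],0.04],[[-0.1375,0.079,-0.0315],[-0.151,0.542,-0.541],0.04],[[-0.1375,0.079,-0.0315],[-0.151,0.542,-0.541],0.04]]'
python3 - <<'E'
from h import *
from plant import *
s,t=Cam(capture("scene")),Cam(capture("top"))
cv2.imwrite("pics/plat.png",np.hstack([cv2.resize(c[...],(400,400),interpolation=cv2.INTER_CUBIC) for c in(s.img[160:280,110:230],t.img[195:315,305:425])])[...,::-1])
go([499,-275,400],[np.pi,0,1.1])
E
```

```text
time: 14.45
tool_pos: [618.5, -80.2, 398.4]
tcp_rot: [-3.139, 0.002, 0.55]
contact_force: [0.0, 0.2, -0.4]
grip_width: 56.0
t 14.55 pos [619.1 -80.  397.8] rpy [-3.138  0.005  0.549] F [ 0.3  0.6 -1.1] w 55.9
shift [-0.2042  0.1037 -0.0017] turn [-0.0049  0.0035 -0.5511] rows 5.5
```

View pics/plat.png

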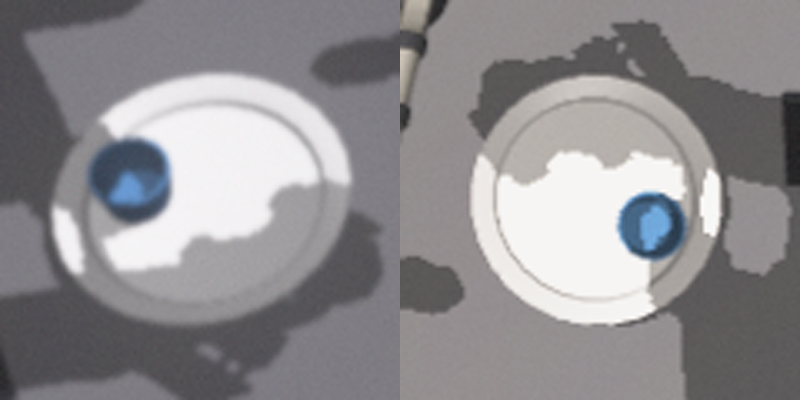

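```bash
python3 - <<'E'
from h import *
s,t=load("scene0.npz"),load("top0.npz")
L=lambda x,y:((x+.5)/3.3333-.5+110,(y+.5)/3.3333-.5+160)
T=lambda x,y:((x-400+.5)/3.3333-.5+305,(y+.5)/3.3333-.5+195)
print("floor c",tri(s,L(206,202),t,T(596,199)),t.plane(T(596,199),6),"ram rim",tri(s,L(131,172),t,T(653,226)))
print("rim ctr", tri(s,L(201,199),t,T(596,200)))
E
```

```text
floor c (array([ 475.43484071, -319.26709654,    5.07202493]), np.float64(1.3824054618635246)) [ 475.21876003 -319.79710935    6.        ] ram rim (array([ 449.25348398, -365.40944782,   43.58573787]), np.float64(2.068097032815777))
rim ctr (array([ 473.91163673, -320.44953464,    8.45870894]), np.float64(2.1523347441544276))
```

```bash
python3 -m pendant '[[[-0.204,0.104,0],[-0.004,0.003,-0.551],0.04],[[-0.204,0.104,0],[-0.004,0.003,-0.551],0.04],[[-0.204,0.104,0],[-0.004,0.003,-0.551],0.04],[[-0.204,0.104,0],[-0.004,0.003,-0.551],0.04],[[-0.204,0.104,0],[-0.004,0.003,-0.551],0.04],[[-0.204,0.104,0],[-0.004,0.003,-0.551],0.04],[[-0.204,0.104,0],[-0.004,0.003,-0.551],0.04],[[-0.204,0.104,0],[-0.004,0.003,-0.551],0.04]]'
python3 - <<'E'
from h import *
go([500,-275,205],[np.pi,0,1.1])
E
```

```text
time: 15.22
tool_pos: [499.5, -276.5, 397.8]
tcp_rot: [-3.141, -0.001, 1.097]
contact_force: [1.2, -0.1, -0.6]
grip_width: 56.0
t 15.22 pos [ 499.5 -276.5  397.8] rpy [-3.141e+00 -1.000e-03  1.097e+00] F [ 1.2 -0.1 -0.6] w 56.0
shift [ 0.0014 -0.      0.1928] turn [-0.0011 -0.0009 -0.0028] rows 4.6
```

```bash
python3 -m pendant '[[[0,0,0.04],[0,0,0],0.04],[[0,0,0.08],[0,0,0],0.04],[[0,0,0.12],[0,0,0],0.04],[[0,0,0.16],[0,0,0],0.04],[[0,0,0.185],[0,0,0],0.04],[[0,0,0.196],[0,0,0],0.04],[[0,0,0.196],[0,0,0],0.04],[[0,0,0.196],[0,0,0],0.04],[[0,0,0.196],[0,0,0],0.04]]'
python3 -m pendant '[[[0,0,0.002],[0,0,0],0.04],[[0,0,0.004],[0,0,0],0.04],[[0,0,0.006],[0,0,0],0.04],[[0,0,0.008],[0,0,0],0.04],[[0,0,0.008],[0,0,0],0.04]]'
```

```text
time: 15.97
tool_pos: [501.3, -275.2, 204.4]
tcp_rot: [3.137, -0.0, 1.102]
contact_force: [0.4, -0.2, -1.0]
grip_width: 56.3
time: 16.38
tool_pos: [500.1, -275.2, 194.3]
tcp_rot: [3.141, -0.001, 1.101]
contact_force: [-0.4, -0.2, -1.4]
grip_width: 56.2
```

```bash
python3 -m pendant '[[[0,0,0.001],[0,0,0],0.04],[[0,0,0.002],[0,0,0],0.04],[[0,0,0.003],[0,0,0],0.04],[[0,0,0.003],[0,0,0],0.04]]'
python3 -m pendant '[[[0,0,0.001],[0,0,0],0.04],[[0,0,0.002],[0,0,0],0.04],[[0,0,0.002],[0,0,0],0.04]]'
```

```text
time: 16.72
tool_pos: [500.1, -275.2, 191.2]
tcp_rot: [3.141, -0.001, 1.101]
contact_force: [-0.1, 0.5, -1.9]
grip_width: 56.1
time: 16.97
tool_pos: [500.2, -275.2, 189.2]
tcp_rot: [3.141, -0.001, 1.101]
contact_force: [-1.5, 0.3, -0.0]
grip_width: 56.4
```

```bash
python3 -m pendant '[[[0,0,0.0005],[0,0,0],0.04],[[0,0,0.001],[0,0,0],0.04],[[0,0,0.001],[0,0,0],0.04]]'
```

```text
time: 17.22
tool_pos: [500.2, -275.2, 188.9]
tcp_rot: [3.141, -0.001, 1.101]
contact_force: [-2.1, 0.4, 4.2]
grip_width: 56.1
```

Contact at the expected height (188.9 against 189). Release and withdraw.

```bash
python3 -m pendant '[[[0,0,0],[0,0,0],0.058],[[0,0,0],[0,0,0],0.062],[[0,0,0],[0,0,0],0.068],[[0,0,0],[0,0,0],0.074],[[0,0,0],[0,0,0],0.074]]'
python3 -m pendant '[[[0,0,-0.01],[0,0,0],0.074],[[0,0,-0.03],[0,0,0],0.074],[[0,0,-0.06],[0,0,0],0.074],[[0,0,-0.1],[0,0,0],0.074],[[0,0,-0.14],[0,0,0],0.074],[[0,0,-0.18],[0,0,0],0.074],[[0,0,-0.21],[0,0,0],0.074],[[0,0,-0.21],[0,0,0],0.074]]'
python3 - <<'E'
from h import *
go([400,-60,410],[np.pi,0,1.1])
E
```

```text
time: 17.63
tool_pos: [500.2, -275.2, 188.3]
tcp_rot: [3.141, -0.001, 1.101]
contact_force: [-0.1, -0.0, -0.1]
grip_width: 73.2
time: 18.3
tool_pos: [500.5, -275.5, 406.7]
tcp_rot: [3.127, 0.002, 1.101]
contact_force: [0.5, 0.2, 1.0]
grip_width: 74.0
t 18.3 pos [ 500.5 -275.5  406.7] rpy [3.127e+00 2.000e-03 1.101e+00] F [0.5 0.2 1. ] w 74.0
shift [ 0.1467 -0.1871 -0.0062] turn [0.0142 0.0015 0.0013] rows 5.7
```

```bash
python3 -m pendant '[[[0.147,-0.187,-0.006],[0,0,0],0.074],[[0.147,-0.187,-0.006],[0,0,0],0.074],[[0.147,-0.187,-0.006],[0,0,0],0.074],[[0.147,-0.187,-0.006],[0,0,0],0.074],[[0.147,-0.187,-0.006],[0,0,0],0.074],[[0.147,-0.187,-0.006],[0,0,0],0.074],[[0.147,-0.187,-0.006],[0,0,0],0.074],[[0.147,-0.187,-0.006],[0,0,0],0.074]]'
python3 - <<'E'
from h import *
from plant import *
s,t=Cam(capture("scene")),Cam(capture("top")); o=get_obs(); print(o["time"],o["contact_force"].round(1))
cv2.imwrite("pics/fin.png",np.hstack([cv2.resize(c,(400,300),interpolation=cv2.INTER_AREA) for c in(s.img[50:320,80:480],t.img[120:330,90:440])])[...,::-1])
for n,c in(("s",s),("t",t)): print(n,[(nm,[b[1] for b in blobs(mask(c.img,*a),40) if b[0][4]<6000 and 80<b[1][1]<300 and 100<b[1][0]<490]) for nm,a in(("green",(45,80)),("red",(0,6)),("blue",(100,125)))])
E
```

```text
time: 18.97
tool_pos: [399.1, -58.4, 405.1]
tcp_rot: [3.139, -0.001, 1.104]
contact_force: [-0.3, -1.5, -0.7]
grip_width: 74.0
19.0667 [ 0.4 -0.4 -0.3]
s [('green', [[387.7, 130.9], [325.8, 190.7]]), ('red', [[369.7, 139.5], [188.7, 217.9]]), ('blue', [[376.3, 138.3], [145.7, 214.7]])]
t [('green', [[230.0, 223.7], [141.0, 258.4]]), ('red', [[350.2, 246.7]]), ('blue', [[155.1, 254.7], [380.1, 262.2]])]
```

View pics/fin.png

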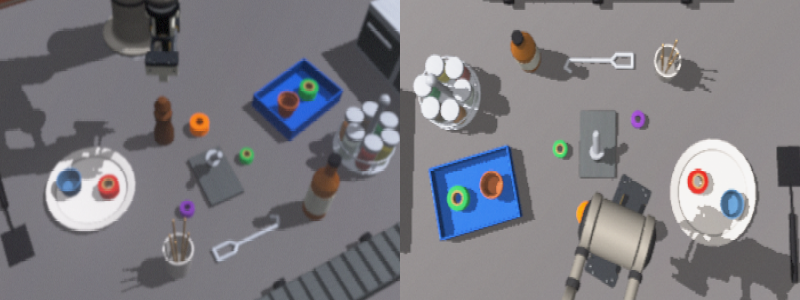

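Both reels sit flat in their places, and everything else stands where it was. The arm is clear, so I am handing in.

```bash
python3 -c "
from plant import *
print(close_job())"
```

```text
the job is handed in; nothing more can be done
None
```

I slid the green reel off the spindle first and set it flat in the free half of the tub. I then slid the red reel off and set it flat on the free half of the platter, let go of both, and drew the arm clear. The job was handed in at about 19 s of the 67 s allowed.

**Last checks:** The final pictures show both reels resting flat beside the pot and the ramekin, and the spindle bare. Nothing else looks moved: the pot, ramekin and small green reel are within about 1 px of the start. The tub and the other bystanders I compared only by eye. Each reel met the floor within 1 mm of the expected height. The forces I read between moves were no more than about 5 N. The gripper was open and touching nothing at the end.

**Disagreements:** Two-view heights for the tub rim (about 33 mm against 45) and the pot rim (61 mm against 55) were off. I put this down to coarse pixel picks and set the green reel down by contact force instead. The platter floor measured 5 mm against the stated 6 mm. The spindle's tip and the reel's face agreed with the stated sizes to about 1 mm.

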